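Snap a spindle into the scanning fixture

ROBOT

A 6-joint arm with a two-finger parallel gripper is mounted at the origin on the work surface. World frame = base frame: x ahead of the robot, y to its left, z up, the work surface at z = 0. Lengths are in mm, angles in rad, forces in N, time in s.
With the tool pointing down it reaches from about 350 to 725 mm from the base axis. Payload 4.3 kg.
Tool frame: the origin (TCP) lies on the mounting face of the last link; the fingertips stand 173 mm ahead of it and the grasp point (between the pads) lies 155 mm ahead of it; z points along the fingers, y is the line along which they close (so a half turn about z gives the same grasp; the last joint's range is limited). The gripper opens to 85 mm and grips with 20 to 120 N. Pads are 22 mm wide; open, the fingers measure 114 mm over their backs; the gripper's body (76 mm by 85 mm) begins 54 mm behind the grasp point. The pads swing forward as they close: fully open they stand 13 mm farther back than shut.
Start: joints at [-1.45, 0.377, 0.081, 1.274, 0, 1.46], TCP at [131.541, -559.772, 404.729] pointing down, gripper open.
Joint ranges: [-2.72, 2.72], [-0.84, 1.66], [-1.02, 1.22], [-1.77, 2.12], [-1.37, 1.28], [-3.14, 3.14]. Speed limits (rad/s): [2.57, 2.57, 3.14, 3.14, 3.14, 3.14].

INTERFACE

Orientations are given as a unit quaternion [x, y, z, w].
In Python, from station import robot, vision, finish_job gives the robot as it stands.
- The arm moves only by the tool servo_tool, never from a script. Its argument "series" is a list of rows, each a list of 5 numbers: the shift along the tool's x, y, z in mm, then the turn about the tool's z in rad, then the closure in counts, from 0 (fully open) to 255 (shut). A call has 1 to 5 rows; each row shifts and turns the commanded pose from where the row before left it, along the tool's axes as they then stand; what a row does not reach is not made up. A row lasts 1/8 s, in which the tool goes at most 62.5 mm and 10.7 degrees, less where a joint would pass 70% of its speed; a pose out of reach is approached as far as the arm can. A call is refused whole if a number of a shift passes 62.5 or a number of a turn 0.188, either way. A call with a gripper value outside its range is refused whole. The fingers move at their own pace and stop on an object; the grip force is fixed at half the most. Time passes only in rows, so rows that do not move let the fingers close. It gives the time, the measured TCP pose, the force, the opening and the grip force at its end, in the units of the state.
- robot.get_state(): the state, without advancing time (a new reading comes with each control period).
- vision.snapshot(name): name is "side" or "top"; returns a dict with "frame" (400x640x3 uint8, red, green, blue), "vfov" (degrees; the focal length in pixels is half the picture's height over the tangent of half this angle, whatever the lens; pixels are square), "cx", "cy" (the principal point, pixels), "pose" (4x4, takes a point from camera to world coordinates). Camera axes: x right, y down, z forward; pixel columns grow to the right and rows downward; lengths in mm; the calibration is good to about 2 mm. A picture is of the moment at which its call begins. There is no depth.
- finish_job(): hands the job in; it is judged then, once.
The state is a dict: "t": time; "joint_pos": joint angles; "qvel": joint speeds; "joint_efforts": joint torques, N m; "tool_pos": TCP position; "tcp_rot": TCP orientation; "force": force on the tool from outside, world axes, zero at the start; "moment": the same for the moment, N m; "gripper_width": opening from 0.0 (shut) to 1.0 (fully open); "grip_force": force on a finger pad.
Only numpy, scipy, OpenCV 4.12 (cv2) and the standard library are available. Lean on these libraries where they do the work, as an engineer would, in place of code of your own. Each camera call takes 0.05 s, during which the arm holds its last target. There are 200 camera calls.

TASK

Load the loose turned spindle into the empty pair of spring clips on the scanning fixture, its long end pointing the same way as on the bigger spindle already clipped in beside it. The clip bar has been left somewhere along its rail, so feel for the spot where the spindle's two necks drop into the mouths of the two clips, then press it straight down until both clips have snapped round the necks and it lies fully home, and let go. Press gently, never force it down, and do not disturb anything else on the bench.

Things in the scene. Friction and masses are not known exactly. Their poses are not given: they have to be found in the camera images.
- spindle: the loose spindle as a whole; origin 9 mm under spindle_mid, on its lower flat
- spindle_mid (a point): loose spindle, a bright turned shaft 160 mm long, 0.16 kg; this point: on its axis, mid-way along its eight-sided middle part (70 mm long, 18 mm across flats, two flats upright: grip here). x runs along the shaft to the long end, z up. It lies on a black rubber pad 8 mm thick (200 x 140 mm), axis 17 mm above the bench
- spindle_neck (a point): middle of the spindle's round neck on the long side, 40.75 mm from spindle_mid along +x (the other neck: the same along -x). Necks are 14 mm in diameter and 11.5 mm long, between the eight-sided part and a collar 17.4 mm in diameter, 8 mm long
- spindle_long (a point): end face of the spindle's long end, 88.5 mm from spindle_mid along +x. The end pieces beyond the collars are 13 mm in diameter: 34 mm long on +x, 16 mm long on -x
- rail: the empty rail: steel, 164 x 20 x 8 mm, on a grey plate (210 x 160 x 8 mm) beside a like rail 75 mm away that holds the bigger spindle. Origin: middle of its underside, 8 mm above the bench; x along the rail, towards where the long end must point; z up. On it sits an aluminium clip bar, 122 x 30 mm, its top 14 mm above this origin, with two clips 81.5 mm apart
- rail_home (a point): 42 mm above the rail's origin: height of the spindle's axis when fully home on the clips' hard flat saddles. The clip bar's middle is clamped 3 to 11 mm off this point, one way or the other along x; it stays put and its place is not measured: look or feel for it. Snapping in takes a push of 8 to 18 N, which then drops. Pushing down with over 25 N damages the necks
- rail_mouth (a point): 14 mm above rail_home, at the clips' finger tips. A clip is two sprung steel fingers 8 mm wide (along x), one each side of the rail's centre line, flared at the tips to a mouth 17 mm wide. Under light force the spindle's axis stops 12 mm above home with its necks over the clips (to 1.7 mm along x), but 15 to 18 mm above home with other parts on them
- spindle_b: the bigger spindle, clipped in the neighbouring rail; leave it alone (23 mm across flats, 163 mm long, its top 64 mm above the bench)
- die: steel ring with a toothed bore, 112 mm across, 54 mm high; leave it alone
- ring_gauge: small steel ring gauge, 44 mm across, 12 mm high; leave it alone
- vblock: steel V-block, 50 x 40 x 34 mm; leave it alone
- mouse: black computer mouse, 34 mm high; leave it alone
- caliper: caliper lying flat, 200 mm long; leave it alone
- block_box: wooden box of gauge blocks, 120 x 75 x 33 mm; leave it alone
- driver: screwdriver lying flat, 160 mm long; leave it alone
There are look-alikes about, which are no part of the job. What is shaped like the spindle but purple is not meant.

How it is judged:
By the outcome, as a careful person would: the job done as asked, in the order asked, and still so for the second after the job is handed in, with the robot touching nothing.
It also fails if it takes over 64 s, if anything falls off the work surface, if the arm or the gripper's body presses on something with over 40 N, if the wrist force passes 120 N, or if a joint passes its speed limit or range.

## Working session

There is one attempt and no reset: what is moved stays moved. The work goes in short steps, Python scripts to look and compute and a tool call to move; the robot and the scene stay as the last step left them, time stands still between calls to the robot, and variables do not carry over. Pictures are saved under pics/ and viewed, at most 10 in all, crops included, and the job is handed in when it is done.

Besides the shell and the picture viewer there is one more tool, called after "Emit:" as name(argument=value, ...), one argument or row to a line, values as JSON. servo_tool: Moves the arm, as the interface text tells. Its arguments: {"type":"object","properties":{"series":{"type":"array"}},"required":["series"]}

```bash
ls; mkdir -p pics; cat > h.py <<'E'
import numpy as np, cv2, pickle
from station import robot, vision, finish_job
def snap(n,save=True):
    s=vision.snapshot(n); pickle.dump(s,open(f'pics/{n}.pkl','wb'))
    return s
def load(n): return pickle.load(open(f'pics/{n}.pkl','rb'))
def K(s): 
    f=200/np.tan(np.radians(s['vfov'])/2); return f,s['cx'],s['cy']
def px2w(s,u,v,z):
    f,cx,cy=K(s); P=np.array(s['pose']); d=P[:3,:3]@np.array([(u-cx)/f,(v-cy)/f,1]); o=P[:3,3]
    return o+d*(z-o[2])/d[2]
def w2px(s,p):
    f,cx,cy=K(s); P=np.array(s['pose']); c=P[:3,:3].T@(np.array(p)-P[:3,3]); return c[:2]/c[2]*f+[cx,cy]
E
python3 - <<'E'
from h import *
for n in('top','side'):
    s=snap(n); print(n,s['vfov'],s['cx'],s['cy'],np.round(s['pose'],3).tolist(),{k for k in s})
    cv2.imwrite(f'pics/{n}0.png',cv2.resize(s['frame'][:,:,::-1],(800,500)))
print(robot.get_state())
E
```

```text
pics
top 53.78462250765608 320.1603681246617 204.61036361366195 [[-0.003, -0.983, 0.186, 273.37], [-1.0, 0.005, 0.007, -39.466], [-0.008, -0.186, -0.983, 1147.478], [0.0, 0.0, 0.0, 1.0]] {'frame', 'vfov', 'cx', 'cy', 'pose'}
side 53.84997007073099 321.04891933431 198.07730006951644 [[-0.999, -0.038, 0.031, 441.566], [-0.047, 0.557, -0.829, 884.034], [0.014, -0.83, -0.558, 680.355], [0.0, 0.0, 0.0, 1.0]] {'frame', 'vfov', 'cx', 'cy', 'pose'}
{'t': 0.1, 'joint_pos': array([-1.45028894e+00,  3.78019804e-01,  7.97790119e-02,  1.27435517e+00,
        4.14829699e-06,  1.46051537e+00]), 'qvel': array([-0.00043442, -0.00305501,  0.00241086,  0.00072466,  0.00178642,
       -0.00113973]), 'joint_efforts': array([ 3.93871087e-04, -4.64695787e+01,  2.70581889e+01,  1.19959109e-02,
       -1.27699141e-04, -6.43426246e-08]), 'tool_pos': array([ 131.51523665, -559.50063356,  403.84453355]), 'tcp_rot': array([ 9.93349075e-01,  1.15138200e-01, -2.52682420e-06, -8.99817704e-04]), 'force': array([ 0.33637422, -0.68648382, -0.84188316]), 'moment': array([ 0.01355893, -0.03066674, -0.00902353]), 'grip_force': 0.0, 'gripper_width': 0.9979390646272317}
```

View pics/top0.png

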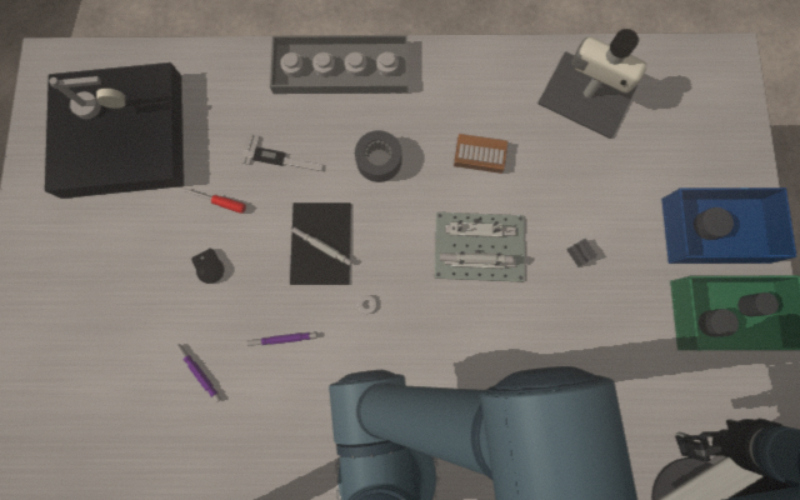

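View pics/side0.png

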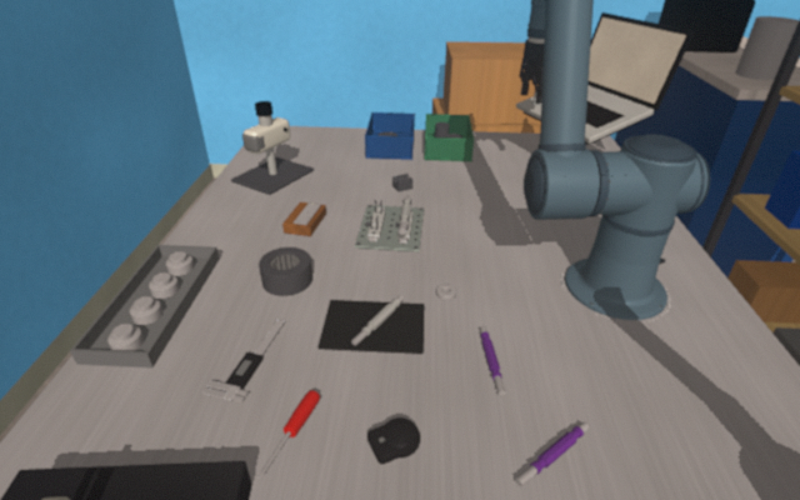

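Top view: loose bright spindle at (322,246) on the black pad. The two purple look-alikes at (285,339) and (200,372) are not meant. The fixture is at (481,246), with the empty rail in the upper row (y≈230) and the bigger spindle in the lower one (y≈261). One enlarged crop will confirm this.

```bash
python3 - <<'E'
from h import *
t=load('top')['frame'][:,:,::-1]; s=load('side')['frame'][:,:,::-1]
r=lambda a,w,h:cv2.resize(a,(w,h),interpolation=cv2.INTER_CUBIC)
a=r(t[155:235,225:290],325,400) # x5
a2=r(t[165:230,340:430],450,325) # x5
b=r(s[150:205,280:345],260,220)
im=np.zeros((600,800,3),np.uint8); im[:400,:325]=a; im[:325,330:780]=a2; 
im[340:600,330:330+307]=r(s[150:205,280:345],307,260)
im[405:600,:319]=r(s[230:285,255:345],319,195)
im=cv2.convertScaleAbs(im,alpha=1.3)
cv2.imwrite('pics/c1.png',im)
E
```

```text
(no output)
```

View pics/c1.png

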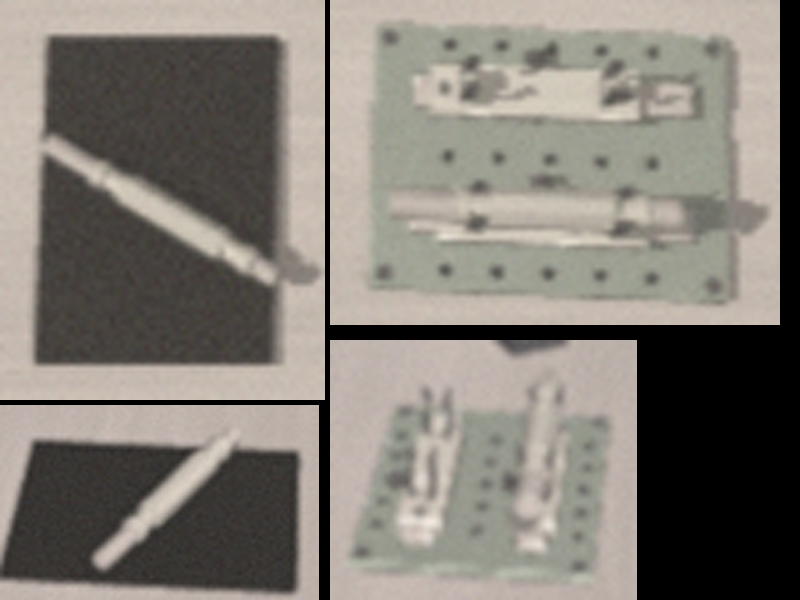

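The crops confirm it. The loose spindle's long end is at the upper left, top px ≈(234.6,183.4), and its short end is at ≈(280,210). The bigger spindle's long end points image-left (≈+y), and the empty rail is the upper row, with its clip bar shifted image-left. Next I'll measure these.

```bash
python3 - <<'E'
from h import *
s=load('top'); f=s['frame']; P=lambda u,v,z:px2w(s,u,v,z)
g=f.max(2).astype(float)
# spindle
roi=np.zeros(g.shape,bool); roi[165:222,235:278]=1
print('pad/spindle levels',np.percentile(g[165:222,235:278],[10,50,90,97]))
m=((g>95)&roi).astype(np.uint8)
n,l,st,c=cv2.connectedComponentsWithStats(m); i=1+np.argmax(st[1:,4]); v,u=np.nonzero(l==i)
w=np.array([P(a,b,17) for a,b in zip(u,v)])[:,:2]; mu=w.mean(0); _,_,V=np.linalg.svd(w-mu); d=V[0]*np.sign(V[0][1])
L=(P(234.6,183.4,17)[:2]-mu)@d; S=(P(280,210,17)[:2]-mu)@d
print('axis',d,'ang',np.arctan2(d[1],d[0]),'len',L-S,'mid est from long/short',mu+d*(L-88.5),mu+d*(S+74.5-3)) 
# width profile along the axis (for mid)
dd=(w-mu)@d; pp=(w-mu)@V[1]
for k in range(int(dd.min()),int(dd.max()),5):
    q=pp[(dd>=k)&(dd<k+5)]; 
    print(k,len(q),end='; ')
print()
# plate: greenish
hsv=cv2.cvtColor(f,cv2.COLOR_RGB2HSV); r,gg,b=[f[:,:,k].astype(int) for k in range(3)]
m=((gg-r>4)).astype(np.uint8); m[:160]=0;m[235:]=0;m[:,:335]=0;m[:,435:]=0
m=cv2.morphologyEx(m,cv2.MORPH_CLOSE,np.ones((15,15)))
n,l,st,c=cv2.connectedComponentsWithStats(m); i=1+np.argmax(st[1:,4]); v,u=np.nonzero(l==i)
w=np.array([P(a,b,8) for a,b in zip(u,v)])[:,:2].astype(np.float32); R=cv2.minAreaRect(w); print('plate',R)
print('rail rows, brightness profile (v mean 178-186)')
for v in range(176,194): print(v,g[v,350:424:1].astype(int).tolist()) if v in(180,182,184,186) else 0
bx=lambda x,y:(340+(x-330)/5,165+y/5)
for n_,x,y,z in[('railL',413,95,16),('railR',702,95,16),('barL',433,95,22),('barR',640,95,22),('plTL',378,25,8),('plTR',735,40,8),('plBL',370,288,8),('plBR',728,302,8),('bL',390,203,50),('bR',685,215,50)]: print(n_,np.round(P(*bx(x,y),z)[:2],1))
E
```

```text
pad/spindle levels [ 50.  54. 102. 153.]
axis [0.51976613 0.85430859] ang 1.02421915397229 len 157.4490568228488 mid est from long/short [506.11208339 145.50210759] [507.43797725 147.68140026]
-74 4; -69 6; -64 9; -59 8; -54 8; -49 8; -44 10; -39 11; -34 10; -29 10; -24 10; -19 11; -14 10; -9 11; -4 10; 1 10; 6 9; 11 10; 16 11; 21 8; 26 9; 31 7; 36 7; 41 9; 46 6; 51 7; 56 7; 61 7; 66 7; 71 7; 76 3; 
plate ((527.0328979492188, -161.78366088867188), (85.83919525146484, 35.34940719604492), 62.261478424072266)
rail rows, brightness profile (v mean 178-186)
180 [128, 126, 123, 120, 123, 125, 136, 155, 147, 145, 152, 162, 156, 159, 164, 154, 137, 142, 137, 119, 117, 115, 116, 115, 119, 140, 161, 161, 153, 154, 155, 158, 161, 161, 159, 162, 161, 162, 162, 159, 161, 161, 158, 153, 120, 106, 108, 123, 137, 126, 124, 116, 100, 101, 99, 98, 101, 100, 100, 106, 109, 97, 97, 108, 119, 123, 120, 122, 115, 108, 109, 129, 149, 153]
182 [126, 124, 122, 122, 125, 122, 130, 154, 155, 155, 154, 145, 107, 108, 140, 150, 114, 89, 79, 89, 106, 112, 113, 116, 119, 136, 157, 154, 146, 126, 137, 154, 162, 157
[... 447 characters left out ...]
, 96, 114, 108, 108, 112, 125, 136, 121, 121, 121, 133, 138, 106, 88, 102, 120, 120, 122, 115, 109, 110, 127, 152, 156]
186 [123, 125, 123, 126, 122, 124, 125, 117, 119, 128, 146, 159, 161, 162, 162, 162, 156, 157, 154, 154, 155, 152, 157, 159, 161, 162, 161, 162, 164, 163, 162, 163, 163, 160, 159, 163, 163, 164, 162, 166, 161, 164, 161, 153, 132, 129, 136, 150, 153, 158, 156, 141, 110, 125, 146, 143, 145, 147, 148, 148, 150, 144, 115, 93, 99, 119, 119, 119, 117, 106, 111, 126, 150, 151]
railL [ 548.4 -138.8]
railR [ 547.5 -308.8]
barL [ 546.9 -150. ]
barR [ 546.3 -271.1]
plTL [ 593.5 -119.5]
plTR [ 583.  -331.9]
plBL [ 434.9 -112.1]
plBR [ 425.8 -319.9]
bL [ 477.4 -121.5]
bR [ 469.7 -287.8]
```

Emit:
servo_tool(
  series=[
    [35, -40, 0, 0, 0],
    [35, -40, 0, 0, 0],
    [35, -40, 0, 0, 0],
    [35, -40, 0, 0, 0],
    [35, -40, 0, 0, 0],
  ],
)

```text
t: 0.72
tool_pos: [256.5, -323.3, 404.4]
tcp_rot: [0.993, 0.115, 0.0, -0.0]
force: [1.3, -0.4, 0.9]
gripper_width: 1.004
grip_force: 0.0
```

Emit:
servo_tool(
  series=[
    [35, -40, 0, 0, 0],
    [35, -40, 0, 0, 0],
    [35, -40, 0, 0, 0],
    [35, -40, 0, 0, 0],
    [35, -40, 0, 0, 0],
  ],
)

```text
t: 1.35
tool_pos: [381.1, -88.6, 404.5]
tcp_rot: [0.993, 0.115, -0.0, 0.0]
force: [0.3, -0.1, -0.1]
gripper_width: 1.0
grip_force: 0.0
```

Emit:
servo_tool(
  series=[
    [35, -40, 0, 0, 0],
    [35, -40, 0, 0, 0],
    [35, -40, 0, 0, 0],
    [35, -40, 0, 0, 0],
    [35, -40, 0, 0, 0],
  ],
)

```text
t: 1.98
tool_pos: [505.8, 146.2, 404.3]
tcp_rot: [0.993, 0.115, -0.0, 0.0]
force: [1.3, -0.5, -0.3]
gripper_width: 0.999
grip_force: 0.0
```

Emit:
servo_tool(
  series=[
    [0, 0, 0, -0.159, 0],
    [0, 0, 0, -0.159, 0],
    [0, 0, 0, -0.159, 0],
    [0, 0, 0, -0.158, 0],
    [0, 0, 0, -0.158, 0],
  ],
)

```text
t: 2.6
tool_pos: [505.2, 144.4, 404.1]
tcp_rot: [0.871, 0.492, -0.001, -0.0]
force: [0.1, -0.2, 1.0]
gripper_width: 1.003
grip_force: 0.0
```

Emit:
servo_tool(
  series=[
    [2.5, 0, 50, 0, 0],
    [0, 0, 50, 0, 0],
    [0, 0, 50, 0, 0],
    [0, 0, 20, 0, 0],
    [0, 0, 0, 0, 0],
  ],
)

```text
t: 3.22
tool_pos: [505.2, 146.3, 232.5]
tcp_rot: [0.872, 0.49, -0.003, -0.001]
force: [0.5, 0.3, 0.4]
gripper_width: 1.002
grip_force: 0.0
```

```bash
python3 - <<'E'
from h import *
print(robot.get_state()['tool_pos'])
r=lambda a,w,h:cv2.resize(a,(w,h),interpolation=cv2.INTER_CUBIC)
t=snap('top')['frame'][:,:,::-1]; s=snap('side')['frame'][:,:,::-1]
im=np.zeros((400,800,3),np.uint8); im[:,:400]=r(t[155:235,220:300],400,400); im[:,400:]=r(s[210:290,260:340],400,400)
cv2.imwrite('pics/c2.png',cv2.convertScaleAbs(im,alpha=1.3))
E
```

```text
[505.16519223 146.27159245 232.54051437]
```

View pics/c2.png

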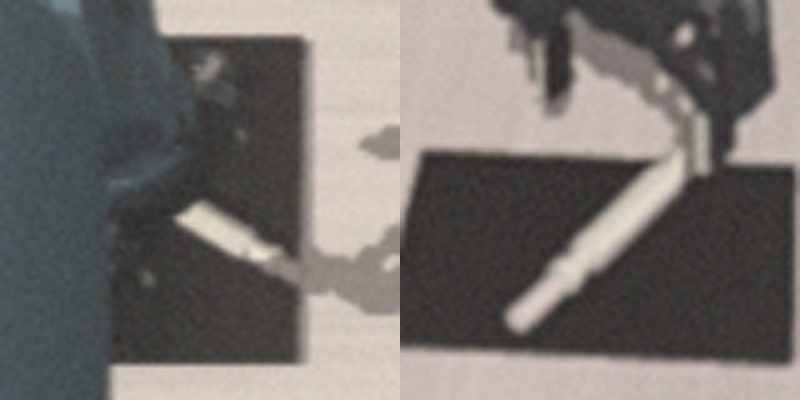

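The gripper straddles the octagon from above, with one finger visible at (700,140) beside the shaft in the side view. Going down and closing.

Emit:
servo_tool(
  series=[
    [1, 1, 20, 0, 0],
    [0, 0, 18, 0, 0],
    [0, 0, 10, 0, 0],
    [0, 0, 0, 0, 0],
    [0, 0, 0, 0, 0],
  ],
)

```text
t: 3.95
tool_pos: [508.6, 147.0, 187.6]
tcp_rot: [0.872, 0.49, 0.001, 0.0]
force: [-0.5, 0.0, -0.8]
gripper_width: 1.002
grip_force: 0.0
```

Emit:
servo_tool(
  series=[
    [0, 0, 0, 0, 150],
    [0, 0, 0, 0, 180],
    [0, 0, 0, 0, 255],
    [0, 0, 0, 0, 255],
    [0, 0, 0, 0, 255],
  ],
)

```text
t: 4.58
tool_pos: [508.1, 146.9, 187.0]
tcp_rot: [0.872, 0.49, 0.0, 0.0]
force: [-1.1, -1.5, 2.6]
gripper_width: 0.187
grip_force: 60.0
```

Emit:
servo_tool(
  series=[
    [0, 0, 0, 0, 255],
    [0, 0, 0, 0, 255],
    [0, 0, 0, 0, 255],
  ],
)

```text
t: 4.95
tool_pos: [508.2, 146.9, 187.0]
tcp_rot: [0.872, 0.49, 0.0, 0.0]
force: [-1.3, -0.6, 4.5]
gripper_width: 0.191
grip_force: 60.2
```

Emit:
servo_tool(
  series=[
    [0, 0, 0, 0, 150],
    [0, 0, 0, 0, 150],
    [0, 0, 2, 0, 150],
    [0, 0, 2, 0, 150],
    [0, 0, 0, 0, 150],
  ],
)

```text
t: 5.58
tool_pos: [507.9, 146.8, 182.3]
tcp_rot: [0.872, 0.49, -0.0, -0.0]
force: [-0.1, -0.1, 0.5]
gripper_width: 0.411
grip_force: 0.0
```

Emit:
servo_tool(
  series=[
    [0, 0, 0, 0, 255],
    [0, 0, 0, 0, 255],
    [0, 0, 0, 0, 255],
    [0, 0, 0, 0, 255],
    [0, 0, 0, 0, 255],
  ],
)

```text
t: 6.2
tool_pos: [508.1, 146.9, 182.9]
tcp_rot: [0.872, 0.49, 0.0, 0.0]
force: [-1.0, -0.1, 2.7]
gripper_width: 0.19
grip_force: 59.1
```

Emit:
servo_tool(
  series=[
    [0, 0, -10, 0, 255],
    [0, 0, -25, 0, 255],
    [0, 0, -40, 0, 255],
    [0, 0, -40, 0, 255],
    [0, 0, -5, 0, 255],
  ],
)

```text
t: 6.82
tool_pos: [509.4, 147.1, 306.0]
tcp_rot: [0.872, 0.49, 0.003, 0.001]
force: [0.1, -0.6, -2.6]
gripper_width: 0.187
grip_force: 58.8
```

Emit:
servo_tool(
  series=[
    [-15, 11.5, 0, 0, 255],
    [-32, 25, 0, 0, 255],
    [-32, 25, 0, 0, 255],
    [-32, 25, 0, 0, 255],
    [-32, 25, 0, 0, 255],
  ],
)

```text
t: 7.45
tool_pos: [527.8, -35.4, 300.7]
tcp_rot: [0.872, 0.49, -0.002, -0.001]
force: [0.9, 0.5, -2.0]
gripper_width: 0.187
grip_force: 58.8
```

Emit:
servo_tool(
  series=[
    [-32, 25, 0, 0, 255],
    [-32, 25, 0, 0, 255],
    [-32, 25, 0, 0, 255],
    [-32, 22, 0, 0, 255],
    [-15, 11.2, 0, 0, 255],
  ],
)

```text
t: 8.07
tool_pos: [545.8, -214.0, 300.7]
tcp_rot: [0.873, 0.489, -0.001, -0.001]
force: [0.3, 0.6, -1.4]
gripper_width: 0.186
grip_force: 58.8
```

Emit:
servo_tool(
  series=[
    [0, 0, 0, -0.1, 255],
    [0, 0, 0, -0.15, 255],
    [0, 0, 0, -0.15, 255],
    [0, 0, 0, -0.1, 255],
    [0, 0, 0, 0, 255],
  ],
)

```text
t: 8.7
tool_pos: [546.3, -211.3, 301.6]
tcp_rot: [0.724, 0.69, -0.0, -0.001]
force: [-0.3, -0.3, -1.4]
gripper_width: 0.189
grip_force: 58.8
```

```bash
python3 - <<'E'
from h import *
st=robot.get_state(); q=st['tcp_rot'];print(st['tool_pos'],q,2*np.arctan2(q[1],q[0]),st['force'],st['gripper_width'])
r=lambda a,w,h:cv2.resize(a,(w,h),interpolation=cv2.INTER_CUBIC)
t=snap('top'); s=snap('side'); 
p=np.array([547,-211,50]);print(w2px(t,p),w2px(s,p),w2px(s,p+[0,0,85]))
im=np.zeros((600,800,3),np.uint8); im[:,:400]=r(t['frame'][140:240,345:412,::-1],400,600); im[:,400:]=r(s['frame'][110:215,270:340,::-1],400,600)
cv2.imwrite('pics/c3.png',cv2.convertScaleAbs(im,alpha=1.3))
E
```

```text
[ 546.32974313 -211.28301463  301.559501  ] [ 7.23824252e-01  6.89983291e-01 -3.48547277e-04 -1.17840503e-03] 1.5229333765470823 [-0.27073963 -0.25707879 -1.43781453] 0.18940548568594343
[382.85533549 181.54258528] [301.49561927 169.87073274] [301.12574538 145.92146666]
```

View pics/c3.png

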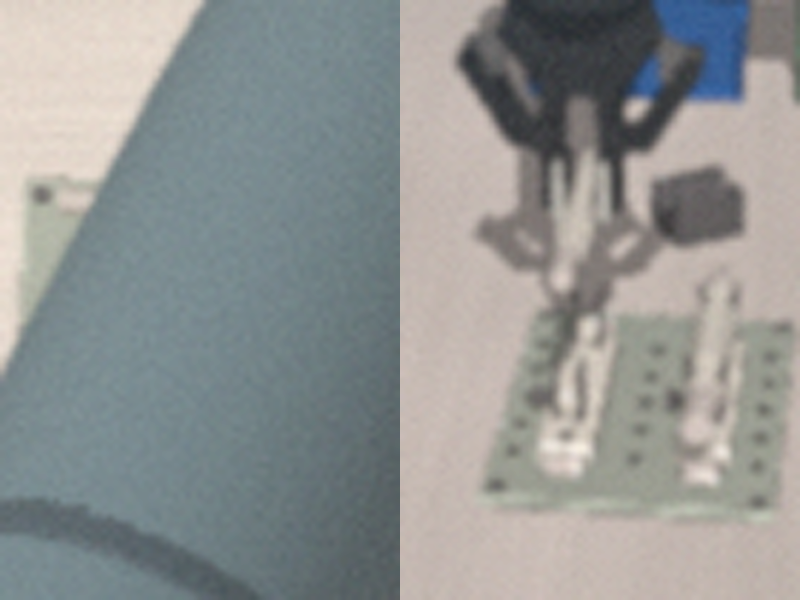

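Side view: the spindle is held level with its long end toward the camera at crop (560,285). The empty clips are below it at (585,370), and the bigger spindle's long end is at (698,435). I'll check the lateral offset relatively in this same camera.

```bash
python3 - <<'E'
from h import *
s=load('side'); 
im=cv2.resize(s['frame'][125:200,285:340,::-1],(440,600),interpolation=cv2.INTER_CUBIC)
im=cv2.convertScaleAbs(im,alpha=1.3)
# overlay predictions
d=np.array([.046,.999,0]); L=np.array([.999,-.046,0])
def pt(p,c):
    u=(w2px(s,p)+.5-[285,125])*8; cv2.circle(im,tuple(int(round(a)) for a in u),2,c,-1)
tcp=np.array([546.3,-211.3,135.5])
for a in(88.5,46.5+2,35): pt(tcp+d*a,(0,0,255))
R=np.array([546.8,-222.6,0])
for a,l in((82,10),(82,-10)): pt(R+d*a+L*l+[0,0,16],(255,0,0))
for m in (11,):
  for a,l in((61,15),(61,-15),(-61,15),(-61,-15)): pt(R+d*(a+m)+L*l+[0,0,22],(0,200,0))
  for a in(40.75,-40.75):
    for l in(8.5,-8.5): pt(R+d*(a+m)+L*l+[0,0,64],(255,0,255))
for a,l in((105,80),(105,-80),(-105,-80)): pt(R-37.5*L+d*a+L*l+[0,0,8],(0,255,255))
pt(np.array([477.4,-121.5,50]),(0,0,255))
cv2.imwrite('pics/c4.png',im)
E
```

```text
(no output)
```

View pics/c4.png

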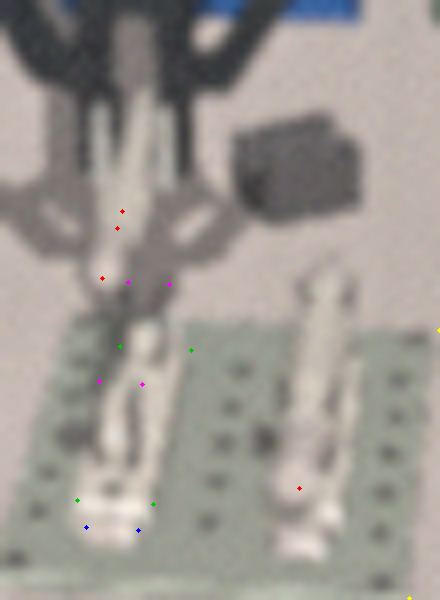

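Emit:
servo_tool(
  series=[
    [0, 1, 15, 0, 255],
    [0, 1, 25, 0, 255],
    [0, 0, 15, 0, 255],
    [0, 0, 0, 0, 255],
  ],
)

```text
t: 9.3
tool_pos: [548.0, -211.3, 245.7]
tcp_rot: [0.724, 0.69, -0.001, -0.002]
force: [0.0, 0.2, -2.1]
gripper_width: 0.183
grip_force: 58.8
```

```bash
python3 - <<'E'
from h import *
st=robot.get_state(); q=st['tcp_rot'];print(st['tool_pos'],2*np.arctan2(q[1],q[0]),st['force'],st['moment'])
F=np.mean([vision.snapshot('side')['frame'].astype(float) for _ in range(6)],0)
im=cv2.resize(F[125:200,280:335,::-1],(440,600),interpolation=cv2.INTER_CUBIC)
cv2.imwrite('pics/c5.png',np.clip(im*1.4,0,255).astype(np.uint8))
E
```

```text
[ 547.98500024 -211.26451931  245.72180467] 1.5235466306586445 [ 0.02584053  0.21247278 -2.13207938] [ 0.01514907  0.00561842 -0.00347374]
```

View pics/c5.png

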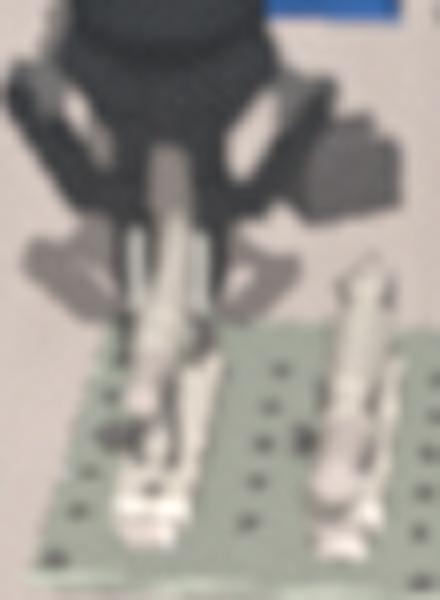

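```bash
python3 - <<'E'
from h import *
s=load('side'); q=lambda x,y,z:px2w(s,280+x/8-.5,125+y/8-.5,z)
d=np.array([.047,.999]);L=np.array([.999,-.047])
for n,p in(('big end',q(333,482,50)),('held end',q(142,400,79.7)),('held end FK',np.array([548+4.2,-211.3+88.4])),('rail end',q(148,522,16)),('bigrail end',q(343,537,16)),('bar end',q(152,488,22)),('big far end',q(368,265,50))): print(n,np.round(p[:2],1),'along',p[:2]@d,'lat',p[:2]@L)
E
```

```text
big end [ 479.9 -125.4] along -102.729628511213 lat 485.3542018565642
held end [ 552.3 -130.8] along -104.68176648775712 lat 557.8498001313028
held end FK [ 552.2 -122.9] along -96.8237 lat 557.4241000000001
rail end [ 552.6 -145.4] along -119.30319488916756 lat 558.8638915995898
bigrail end [ 476.3 -139.9] along -117.41450685616958 lat 482.3539561495657
bar end [ 552.4 -160.8] along -134.71348136660433 lat 559.3812310587239
big far end [ 473.3 -299.8] along -277.22400615162286 lat 486.90689074511323
```

Emit:
servo_tool(
  series=[
    [-2, 1.3, 3, 0, 255],
    [0, 0, 4, 0, 255],
    [0, 0, 3, 0, 255],
    [0, 0, 0, 0, 255],
  ],
)

```text
t: 10.1
tool_pos: [549.9, -213.7, 237.2]
tcp_rot: [0.724, 0.69, -0.0, -0.0]
force: [-0.8, 0.8, -1.9]
gripper_width: 0.187
grip_force: 58.8
```

Emit:
servo_tool(
  series=[
    [0, 0, 1, 0, 255],
    [0, 0, 0.5, 0, 255],
    [0, 0, 0, 0, 255],
  ],
)

```text
t: 10.48
tool_pos: [550.1, -213.8, 236.2]
tcp_rot: [0.724, 0.69, -0.0, 0.0]
force: [-0.6, -0.1, -1.7]
gripper_width: 0.191
grip_force: 58.8
```

Emit:
servo_tool(
  series=[
    [0, 0, 1, 0, 255],
    [0, 0, 0, 0, 255],
  ],
)

```text
t: 10.72
tool_pos: [550.1, -213.8, 235.1]
tcp_rot: [0.724, 0.69, -0.0, -0.0]
force: [0.9, 0.1, -1.9]
gripper_width: 0.187
grip_force: 58.8
```

Emit:
servo_tool(
  series=[
    [0, 0, 1, 0, 255],
    [0, 0, 0, 0, 255],
  ],
)

```text
t: 10.98
tool_pos: [550.1, -213.8, 234.1]
tcp_rot: [0.724, 0.69, -0.0, 0.0]
force: [0.2, 0.0, -1.1]
gripper_width: 0.189
grip_force: 58.8
```

Emit:
servo_tool(
  series=[
    [0, 0, 1, 0, 255],
    [0, 0, 0, 0, 255],
  ],
)

```text
t: 11.22
tool_pos: [550.3, -213.9, 233.4]
tcp_rot: [0.724, 0.69, 0.0, 0.0]
force: [0.4, -0.2, 0.1]
gripper_width: 0.193
grip_force: 59.0
```

Emit:
servo_tool(
  series=[
    [0, 0, 1, 0, 255],
    [0, 0, 0, 0, 255],
  ],
)

```text
t: 11.48
tool_pos: [550.2, -213.9, 232.4]
tcp_rot: [0.724, 0.69, -0.0, 0.0]
force: [-0.9, 0.0, 0.8]
gripper_width: 0.191
grip_force: 59.2
```

```bash
python3 -c "
from h import *
s=robot.get_state();print(s['tool_pos'],s['force'],s['moment'])"
```

```text
[ 550.22416574 -213.92719255  232.35991124] [-0.91203178  0.00612166  0.8305493 ] [-0.08269234  0.02548666 -0.02249873]
```

Emit:
servo_tool(
  series=[
    [0, 0, 1, 0, 255],
    [0, 0, 0, 0, 255],
  ],
)

```text
t: 11.72
tool_pos: [550.3, -214.0, 231.5]
tcp_rot: [0.724, 0.69, 0.0, 0.0]
force: [-0.2, 0.0, 3.2]
gripper_width: 0.187
grip_force: 59.4
```

```bash
python3 -c "
from h import *
s=robot.get_state();print(s['tool_pos'],s['force'],s['moment'])"
```

```text
[ 550.33583341 -213.95075109  231.50271577] [-0.16553656  0.04168212  3.15873049] [-0.01666094 -0.04594038  0.02025598]
```

Contact came at about 17.6 mm above home. The moment puts the first contact about 37 mm toward the short end, so the octagon is on the short-side clip and the spindle must move toward its long end.

Emit:
servo_tool(
  series=[
    [0, 0, -3, 0, 255],
    [3, 0, 0, 0, 255],
    [0, 0, 0, 0, 255],
    [0, 0, 1.5, 0, 255],
    [0, 0, 0, 0, 255],
  ],
)

```text
t: 12.35
tool_pos: [550.1, -210.6, 232.3]
tcp_rot: [0.723, 0.69, 0.0, -0.0]
force: [1.0, 0.3, -2.1]
gripper_width: 0.192
grip_force: 58.8
```

```bash
cat > st.py <<'E'
from h import *
s=robot.get_state();print(s['t'],s['tool_pos'].round(2),s['force'].round(2),s['moment'].round(3),s['gripper_width'].round(3))
E
python3 st.py
```

```text
Traceback (most recent call last):
  File "st.py", line 2, in <module>
    s=robot.get_state();print(s['t'],s['tool_pos'].round(2),s['force'].round(2),s['moment'].round(3),s['gripper_width'].round(3))
                                                                                                     ^^^^^^^^^^^^^^^^^^^^^^^^
AttributeError: 'float' object has no attribute 'round'
```

Emit:
servo_tool(
  series=[
    [0, 0, 1, 0, 255],
    [0, 0, 0, 0, 255],
  ],
)

```text
t: 12.6
tool_pos: [550.2, -210.6, 231.6]
tcp_rot: [0.723, 0.69, 0.0, -0.0]
force: [-0.2, 2.6, -1.5]
gripper_width: 0.187
grip_force: 58.8
```

```bash
python3 st.py
```

```text
Traceback (most recent call last):
  File "st.py", line 2, in <module>
    s=robot.get_state();print(s['t'],s['tool_pos'].round(2),s['force'].round(2),s['moment'].round(3),s['gripper_width'].round(3))
                                                                                                     ^^^^^^^^^^^^^^^^^^^^^^^^
AttributeError: 'float' object has no attribute 'round'
```

Emit:
servo_tool(
  series=[
    [0, 0, 1, 0, 255],
    [0, 0, 0, 0, 255],
  ],
)

```text
t: 12.85
tool_pos: [550.3, -210.6, 230.7]
tcp_rot: [0.723, 0.69, 0.0, -0.0]
force: [1.3, 2.4, -1.1]
gripper_width: 0.191
grip_force: 58.9
```

```bash
python3 st.py
```

```text
Traceback (most recent call last):
  File "st.py", line 2, in <module>
    s=robot.get_state();print(s['t'],s['tool_pos'].round(2),s['force'].round(2),s['moment'].round(3),s['gripper_width'].round(3))
                                                                                                     ^^^^^^^^^^^^^^^^^^^^^^^^
AttributeError: 'float' object has no attribute 'round'
```

Emit:
servo_tool(
  series=[
    [0.7, 0, 0, 0, 255],
    [0, 0, 0, 0, 255],
  ],
)

```text
t: 13.1
tool_pos: [550.3, -210.3, 230.7]
tcp_rot: [0.724, 0.69, -0.0, 0.0]
force: [-0.0, 0.3, -1.8]
gripper_width: 0.19
grip_force: 58.8
```

```bash
sed -i "s/,s\['gripper_width'\].*/)/" st.py; python3 st.py
```

```text
13.1 [ 550.32 -210.26  230.68] [-0.    0.29 -1.85] [0.249 0.015 0.018]
```

Emit:
servo_tool(
  series=[
    [0.3, 0, 1, 0, 255],
    [0, 0, 0, 0, 255],
  ],
)

```text
t: 13.35
tool_pos: [550.3, -210.1, 229.6]
tcp_rot: [0.724, 0.69, -0.0, 0.0]
force: [-0.5, 0.0, -1.4]
gripper_width: 0.192
grip_force: 58.8
```

```bash
python3 st.py
```

```text
13.35 [ 550.29 -210.07  229.62] [-0.46  0.01 -1.36] [-0.016 -0.016 -0.037]
```

Emit:
servo_tool(
  series=[
    [0, 0, 1, 0, 255],
    [0, 0, 0, 0, 255],
  ],
)

```text
t: 13.6
tool_pos: [550.4, -210.0, 228.7]
tcp_rot: [0.724, 0.69, -0.0, 0.0]
force: [-0.1, -0.2, -2.5]
gripper_width: 0.188
grip_force: 58.8
```

```bash
python3 st.py
```

```text
13.6 [ 550.37 -209.95  228.66] [-0.1  -0.18 -2.5 ] [-0.022  0.034  0.028]
```

At 12.7 mm above home there's no load, so the necks are in the mouths. I'll centre a bit further along and lower onto the throat.

Emit:
servo_tool(
  series=[
    [0.8, 0, 0, 0, 255],
    [0, 0, 1, 0, 255],
    [0, 0, 0, 0, 255],
  ],
)

```text
t: 13.98
tool_pos: [550.5, -209.1, 228.0]
tcp_rot: [0.724, 0.69, 0.0, 0.0]
force: [0.3, 0.1, 0.7]
gripper_width: 0.192
grip_force: 59.1
```

Emit:
servo_tool(
  series=[
    [0, 0, 1, 0, 255],
    [0, 0, 0, 0, 255],
  ],
)

```text
t: 14.22
tool_pos: [550.7, -209.2, 227.3]
tcp_rot: [0.724, 0.69, 0.0, 0.001]
force: [-0.2, 0.4, 3.9]
gripper_width: 0.195
grip_force: 59.6
```

```bash
python3 st.py
```

```text
14.225 [ 550.69 -209.16  227.3 ] [-0.24  0.43  3.87] [0.162 0.03  0.015]
```

Emit:
servo_tool(
  series=[
    [0, 0, 1, 0, 255],
    [0, 0, 0, 0, 255],
  ],
)

```text
t: 14.48
tool_pos: [550.9, -209.3, 226.6]
tcp_rot: [0.724, 0.69, 0.0, 0.001]
force: [-0.2, 0.7, 6.3]
gripper_width: 0.192
grip_force: 59.8
```

```bash
python3 st.py
```

```text
14.475 [ 550.89 -209.26  226.63] [-0.21  0.73  6.33] [0.131 0.068 0.   ]
```

Emit:
servo_tool(
  series=[
    [0, 0, 1, 0, 255],
    [0, 0, 0, 0, 255],
  ],
)

```text
t: 14.72
tool_pos: [551.1, -209.3, 226.1]
tcp_rot: [0.724, 0.69, 0.001, 0.001]
force: [-0.1, 0.4, 8.6]
gripper_width: 0.19
grip_force: 60.1
```

Emit:
servo_tool(
  series=[
    [0, 0, 1, 0, 255],
    [0, 0, 0, 0, 255],
  ],
)

```text
t: 14.98
tool_pos: [551.2, -209.5, 225.3]
tcp_rot: [0.724, 0.69, 0.001, 0.002]
force: [-0.3, 1.2, 8.3]
gripper_width: 0.191
grip_force: 60.2
```

Emit:
servo_tool(
  series=[
    [0, 0, 1, 0, 255],
    [0, 0, 0, 0, 255],
  ],
)

```text
t: 15.22
tool_pos: [551.1, -209.6, 224.2]
tcp_rot: [0.724, 0.69, 0.0, 0.002]
force: [-0.7, 0.1, 8.3]
gripper_width: 0.19
grip_force: 60.1
```

```bash
python3 st.py
```

```text
15.225 [ 551.13 -209.56  224.24] [-0.68  0.05  8.26] [ 0.036  0.158 -0.008]
```

Emit:
servo_tool(
  series=[
    [0, 0, 1, 0, 255],
    [0, 0, 0, 0, 255],
  ],
)

```text
t: 15.48
tool_pos: [551.0, -209.6, 222.9]
tcp_rot: [0.724, 0.69, 0.0, 0.001]
force: [-1.1, -0.1, 7.2]
gripper_width: 0.188
grip_force: 60.0
```

Emit:
servo_tool(
  series=[
    [0, 0, 1, 0, 255],
    [0, 0, 0, 0, 255],
  ],
)

```text
t: 15.72
tool_pos: [550.8, -209.5, 221.6]
tcp_rot: [0.724, 0.69, -0.0, 0.001]
force: [-0.9, -0.1, 6.4]
gripper_width: 0.186
grip_force: 59.7
```

Emit:
servo_tool(
  series=[
    [0, 0, 1, 0, 255],
    [0, 0, 0, 0, 255],
  ],
)

```text
t: 15.98
tool_pos: [550.6, -209.4, 220.0]
tcp_rot: [0.724, 0.69, -0.0, 0.001]
force: [0.6, -1.7, 3.1]
gripper_width: 0.189
grip_force: 59.5
```

```bash
python3 st.py
```

```text
15.975 [ 550.56 -209.42  219.98] [ 0.61 -1.74  3.12] [-0.193  0.09  -0.053]
```

Past the peak and the force is dropping. Continuing down to home, TCP z≈216.

Emit:
servo_tool(
  series=[
    [0, 0, 1, 0, 255],
    [0, 0, 0, 0, 255],
  ],
)

```text
t: 16.23
tool_pos: [550.3, -209.1, 218.2]
tcp_rot: [0.724, 0.69, -0.0, -0.0]
force: [0.6, -2.1, -0.2]
gripper_width: 0.189
grip_force: 59.0
```

Emit:
servo_tool(
  series=[
    [0, 0, 1, 0, 255],
    [0, 0, 0, 0, 255],
  ],
)

```text
t: 16.48
tool_pos: [550.2, -208.9, 216.9]
tcp_rot: [0.724, 0.69, -0.0, -0.001]
force: [1.5, -1.1, -4.9]
gripper_width: 0.19
grip_force: 58.6
```

Emit:
servo_tool(
  series=[
    [0, 0, 1, 0, 255],
    [0, 0, 0, 0, 255],
  ],
)

```text
t: 16.73
tool_pos: [550.2, -208.8, 216.0]
tcp_rot: [0.723, 0.69, 0.0, -0.0]
force: [2.6, -0.2, -6.7]
gripper_width: 0.188
grip_force: 58.6
```

```bash
python3 st.py
```

```text
16.725 [ 550.23 -208.8   216.04] [ 2.61 -0.18 -6.72] [-0.051 -0.469  0.122]
```

Emit:
servo_tool(
  series=[
    [0, 0, 0.8, 0, 255],
    [0, 0, 0, 0, 255],
  ],
)

```text
t: 16.98
tool_pos: [550.3, -208.8, 215.8]
tcp_rot: [0.723, 0.69, 0.0, -0.0]
force: [1.8, 0.4, -3.3]
gripper_width: 0.192
grip_force: 58.9
```

Emit:
servo_tool(
  series=[
    [0, 0, 0.8, 0, 255],
    [0, 0, 0, 0, 255],
  ],
)

```text
t: 17.23
tool_pos: [550.3, -208.8, 215.7]
tcp_rot: [0.723, 0.69, 0.0, 0.0]
force: [0.7, 1.9, 3.3]
gripper_width: 0.188
grip_force: 59.7
```

```bash
python3 st.py
```

```text
17.225 [ 550.32 -208.8   215.69] [0.71 1.85 3.35] [0.543 0.159 0.028]
```

Emit:
servo_tool(
  series=[
    [0, 0, 0.6, 0, 255],
    [0, 0, 0, 0, 255],
  ],
)

```text
t: 17.48
tool_pos: [550.3, -208.8, 215.6]
tcp_rot: [0.723, 0.69, 0.0, 0.0]
force: [-1.3, 3.2, 7.5]
gripper_width: 0.189
grip_force: 60.3
```

```bash
python3 st.py
```

```text
17.475 [ 550.31 -208.82  215.57] [-1.33  3.23  7.52] [0.663 0.36  0.036]
```

Emit:
servo_tool(
  series=[
    [0, 0, 0.5, 0, 255],
    [0, 0, 0, 0, 255],
  ],
)

```text
t: 17.73
tool_pos: [550.3, -208.8, 215.5]
tcp_rot: [0.723, 0.69, 0.0, 0.0]
force: [-3.4, 3.5, 10.4]
gripper_width: 0.191
grip_force: 60.6
```

```bash
python3 st.py
```

```text
17.725 [ 550.31 -208.79  215.52] [-3.4   3.5  10.44] [ 0.75   0.604 -0.014]
```

Hard stop at 215.5 with both saddles sharing the load, so it's home. Unload, open and lift.

Emit:
servo_tool(
  series=[
    [0, 0, -1.5, 0, 255],
    [0, 0, 0, 0, 255],
    [0, 0, 0, 0, 160],
    [0, 0, 0, 0, 140],
    [0, 0, 0, 0, 140],
  ],
)

```text
t: 18.35
tool_pos: [550.4, -209.3, 215.4]
tcp_rot: [0.724, 0.69, -0.0, 0.0]
force: [-0.0, 0.4, 0.2]
gripper_width: 0.451
grip_force: 0.0
```

Emit:
servo_tool(
  series=[
    [0, 0, 0, 0, 140],
    [0, 0, -5, 0, 140],
    [0, 0, -20, 0, 140],
    [0, 0, -40, 0, 140],
    [0, 0, -40, 0, 140],
  ],
)

```text
t: 18.98
tool_pos: [550.2, -208.9, 321.7]
tcp_rot: [0.724, 0.69, -0.0, -0.0]
force: [0.9, -0.4, 0.3]
gripper_width: 0.449
grip_force: 0.0
```

Emit:
servo_tool(
  series=[
    [-40, 0, -30, 0, 140],
    [-50, 0, -20, 0, 140],
    [-50, 0, 0, 0, 140],
    [-50, 0, 0, 0, 140],
    [-50, 0, 0, 0, 140],
  ],
)

```text
t: 19.6
tool_pos: [538.8, -450.3, 371.1]
tcp_rot: [0.724, 0.69, -0.0, 0.0]
force: [1.4, 0.3, 1.1]
gripper_width: 0.448
grip_force: 0.0
```

Emit:
servo_tool(
  series=[
    [-20, -35, 0, 0, 140],
    [-20, -35, 0, 0, 140],
    [-20, -35, 0, 0, 140],
    [0, 0, 0, 0, 140],
    [0, 0, 0, 0, 140],
  ],
)

```text
t: 20.23
tool_pos: [431.6, -503.6, 370.8]
tcp_rot: [0.724, 0.69, 0.0, 0.0]
force: [0.3, 0.5, -0.5]
gripper_width: 0.453
grip_force: 0.0
```

```bash
python3 st.py; python3 - <<'E'
from h import *
r=lambda a,w,h:cv2.resize(a,(w,h),interpolation=cv2.INTER_CUBIC)
t=snap('top'); s=snap('side')
im=np.zeros((500,800,3),np.uint8); im[:400,:480]=r(t['frame'][165:232,345:425,::-1],480,400); im[:,490:]=r(s['frame'][150:205,300-17:300+17,::-1],310,500)
cv2.imwrite('pics/c6.png',cv2.convertScaleAbs(im,alpha=1.3))
E
```

```text
20.225 [ 431.56 -503.64  370.81] [ 0.29  0.5  -0.5 ] [0.059 0.007 0.048]
```

View pics/c6.png

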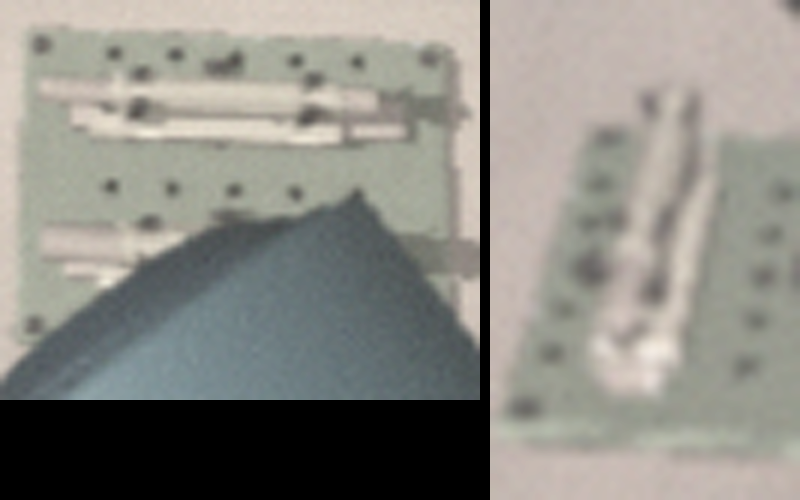

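The spindle lies in the empty clips. In the top crop its necks are at (140,90) and (312,98) with clip fingers on both sides, its long end points left like the bigger one, and it is level.

```bash
python3 -c "
from h import *
print(finish_job())"
```

```text
the job is handed in; nothing more can be done
None
```

The loose spindle is snapped into both empty clips, fully home, with its long end pointing the same way as the bigger spindle's; the push peaked around 10 N by the readings, and I let go, moved clear and handed the job in at about 20 s.

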